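# Set the soap slicer's setting handwheel and pin down its guide plate

### The job

Set up the soap slicer for the next batch. Turn its black setting handwheel, regrasping as needed, until the red pointer on the wheel's rim stands over the yellow mark on the far side of the ring beneath it, and let go; then set the blue guide plate down resting on the bed's pin with its hole roughly a centimetre away from the pin, slide it until the hole finds the pin and the plate drops flat on the bed, square to it and with its wooden handle on the side away from the wheel, and let go. Leave the three soaps just behind the slicer where they are.

Things in the scene. Friction and masses are not known exactly. Their poses are not given: they have to be found in the camera images.
- slicer: soap slicer, fixed: green bed 120 (x) x 300 (y) x 14 mm. Origin: centre of its underside, on the table; x points away from the robot, y along the bed to the left. Grey housing (98 x 86 mm, top at z = 40) with the handwheel at y = -105 mm; pin at y = +45 mm. A fixed white end fence (90 x 12 mm, top at z = 49) stands across the bed at y = -30 mm
- wheel_hub (a point): fixed point on the handwheel's vertical axis, at the height to grip: the black knurled hub, 50 mm in diameter, reaches 14 mm above and 18 mm below it and stands on the aluminium flange (86 mm diameter). The wheel is stiff (about 0.2 N m) and stays where it is left
- pointer (a point): tip of the red pointer on the flange's rim, 47 mm from the wheel's axis, turning with it: tab 4 mm wide, with a red line on the flange's top. Its angle about the axis, anticlockwise from the slicer's x, starts between -2.9 and -2.2 rad; end stops at -3.4 and +1.2 rad, so it must be turned anticlockwise from above, by 1.7 to 3.4 rad, to the mark
- mark (a point): the setting mark: yellow tooth 8 mm wide on the rim of the dark fixed setting ring (86 mm diameter, graduated) under the wheel, on the far side from the robot, within 0.5 rad of the slicer's x seen from the axis; this point is on its middle, 47 mm from the axis, at the pointer tip's height
- pin_top (a point): top of the fixed steel pin on the bed: 12 mm in diameter, chamfered, 5 mm proud of the bed; this point is on its axis at its top
- guide_plate: loose blue plate 80 (x) x 100 (y) x 5 mm, about 150 g, lying beside the slicer's left end. Origin: centre of its underside. Round hole 14.5 mm in diameter at y = -30 mm, blade slot at y = +40 mm, upright wooden handle 12 mm thick in x, 40 mm long in y, centred at y = +12 mm, top 34.5 mm above the underside. Seated, its x and y run along the slicer's x and y
- plate_hole (a point): centre of the guide plate's hole at its underside (level with the bed's top when seated)
- plate_handle (a point): centre of the wooden handle, 20 mm above the plate's underside; axes as the plate's (pinch it along the plate's x, 12 mm)
- blue_soap: loose bystander just behind the slicer: light blue cloud-shaped soap, about 69 mm wide and 35 mm high; origin at the centre of its underside
- orange_soap: loose bystander just behind the slicer: orange dahlia-shaped soap, about 74 mm wide and 35 mm high; origin at the centre of its underside
- grey_soap: loose bystander just behind the slicer: grey rose-shaped soap, about 68 mm wide and 34 mm high; origin at the centre of its underside

How it is judged:
On the way, in this order (a step that is already met when the one before it is completed fails the run):
1. the pointer stands over the mark (within 4 mm) and the wheel hub is let go, the guide plate not yet on the slicer (horizontal distance between pointer and mark below 0.004 m and contact force between the fingers and slicer below 0.2 N and contact force between guide_plate and slicer below 0.05 N), for 0.3 s.
2. the guide plate is set down touching the pin or bed with its hole 4 to 40 mm off the pin (contact force between guide_plate and slicer above 0.2 N and horizontal distance between plate_hole and pin_top between 0.004 and 0.04 m and z of plate_hole in the frame of slicer below 0.026 m), for 0.1 s.
3. the plate has slid until the hole dropped over the pin (horizontal distance between plate_hole and pin_top below 0.0025 m and z of plate_hole in the frame of slicer below 0.0165 m), for 0.2 s.
At the end, for the whole second after the job is handed in: Pointer within 4 mm of the mark's middle; guide plate flat and still on the bed (hole within 2.5 mm of the pin's axis, underside within 2 mm of the bed, tilt below 0.04 rad), square to it within 0.17 rad, its handle on the side away from the wheel; the robot touches nothing (horizontal distance between pointer and mark below 0.004 m and horizontal distance between plate_hole and pin_top below 0.0025 m and z of plate_hole in the frame of slicer between 0.012 and 0.016 m and angle between guide_plate's own z axis and vertical below 0.04 rad and angle between the y axis of guide_plate and the y axis of slicer, either way round below 0.17 rad and y of guide_plate in the frame of slicer above 0.06 m and linear speed of guide_plate below 0.01 m/s).
It fails at once if a bystander soap is moved more than 20 mm (distance of any of blue_soap, orange_soap, grey_soap from where it was at the start of the episode above 0.02 m).
It also fails if it takes over 64 s, if anything falls off the work surface, if the arm or the gripper's body presses on something with over 40 N, if the wrist force passes 120 N, or if a joint passes its speed limit or range.

### The arm

A 6-joint arm with a two-finger parallel gripper is mounted at the origin on a cart in front of the work surface, level with it; the furniture and walls round the work are solid. World frame = base frame: x ahead of the robot, y to its left, z up, the work surface at z = 0. Lengths are in m, angles in rad, forces in N, time in s.
With the tool pointing down it reaches from about 0.375 to 0.9 m from the base axis. Payload 3.1 kg.
Tool frame: the origin (TCP) lies between the finger pads; the fingertips stand 17 mm ahead of it and the grasp point (between the pads) lies 2 mm behind it; z points along the fingers, y is the line along which they close (so a half turn about z gives the same grasp; the last joint's range is limited). The gripper opens to 85 mm and grips with 20 to 120 N. Pads are 22 mm wide; open, the fingers measure 114 mm over their backs; the gripper's body (76 mm by 85 mm) begins 54 mm behind the grasp point. The pads swing forward as they close: fully open they stand 13 mm farther back than shut.
Start: joints at [-1.482, 0.527, 1.433, -0, 1.181, -0.178], TCP at [0.165, -0.603, 0.248] pointing down, gripper open.
Joint ranges: [-3.08, 3.08], [-0.75, 2.2], [0.22, 2.44], [-1.43, 4.57], [0, 2.65], [-2.85, 2.85]. Speed limits (rad/s): [2.79, 2.79, 3.14, 3.14, 3.14, 3.14].

### API

Orientations are given as a unit quaternion [x, y, z, w].
In Python, from station import sense, vision, order gives the robot as it stands.
- The arm moves only by the shell command python3 -m crank 'ROWS' [OPENING] [FORCE]. ROWS is JSON, a list of rows, each an object with "dp": the shift along the world's x, y, z in units of 30 mm (1.0 is 30 mm), a list of three; "angular": the turn, a rotation vector about the world's x, y, z in degrees, a list of three. In form: [{"dp": [dx, dy, dz], "angular": [ax, ay, az]}, ...]. A call has 1 to 20 rows; each row shifts and turns the commanded pose from where the row before left it; what a row does not reach is not made up. A row lasts 1/10 s, in which the tool goes at most 50 mm and 8.59 degrees, less where a joint would pass 70% of its speed; a pose out of reach is approached as far as the arm can. A call is refused whole if a number of a shift passes 1 or a number of a turn 8.59, either way. A call with a gripper value outside its range is refused whole. OPENING is the closure, from 0 (fully open) to 1 (shut), set as the call begins (- or left out, the last holds). The fingers move at their own pace and stop on an object; FORCE is the grip in N (left out, the last holds). Time passes only in rows, so rows that do not move let the fingers close. It gives the time, the measured TCP pose, the force, the opening and the grip force at its end, in the units of the state.
- sense(): the state, without advancing time (a new reading comes with each control period).
- vision.snapshot(name): name is "scene" or "top" or "wrist"; returns a dict with "image" (400x640x3 uint8, blue, green, red), "range_z" (400x640 float32, m along the optical axis (not along the pixel's ray), 0 where there is no reading), "mtx" (3x3 intrinsics, pixels), "dist" ([k1, k2, p1, p2, k3] as OpenCV has them; the pictures are not rectified), "pose" (4x4, takes a point from camera to world coordinates); the wrist camera has in their place "mount" (4x4, takes a point from camera to tool coordinates, whose origin is the TCP and whose axes are the flange's). Camera axes: x right, y down, z forward; pixel columns grow to the right and rows downward; lengths in m; the calibration is good to about 2 mm. A picture is of the moment at which its call begins: read the wrist's pose just before it.
- order.sign_off(): hands the job in; it is judged then, once.
The state is a dict: "t": time; "q": joint angles; "qd": joint speeds; "tau": joint torques, N m; "tcp_pos": TCP position; "tool_rot": TCP orientation; "force": force on the tool from outside, world axes, zero at the start; "ft_torque": the same for the moment, N m; "finger_gap": opening from 0.0 (shut) to 1.0 (fully open); "gripper_force": force on a finger pad.
Only numpy, scipy, OpenCV 4.12 (cv2) and the standard library are available. Lean on these libraries where they do the work, as an engineer would, in place of code of your own. Each camera call takes 0.05 s, during which the arm holds its last target. There are 200 camera calls.

## Working session

There is one attempt and no reset: what is moved stays moved. The work goes in short steps, Python scripts to look and compute and a shell command to move; the robot and the scene stay as the last step left them, time stands still between calls to the robot, and variables do not carry over. Pictures are saved under pics/ and viewed, at most 10 in all, crops included, and the job is handed in when it is done.

```bash
mkdir -p pics; ls
cat > h.py <<'E'
import numpy as np, cv2
from station import sense, vision, order
from scipy.spatial.transform import Rotation as R
def snap(n):
    s=sense(); d=vision.snapshot(n)
    if n=="wrist":
        T=np.eye(4); T[:3,:3]=R.from_quat(s["tool_rot"]).as_matrix(); T[:3,3]=s["tcp_pos"]
        d["pose"]=T@np.array(d["mount"])
    return d
def onplane(d,uv,z):
    p=cv2.undistortPoints(np.float32(uv).reshape(-1,1,2),np.array(d["mtx"]),np.array(d["dist"])).reshape(-1,2)
    P=np.array(d["pose"]); r=np.c_[p,np.ones(len(p))]@P[:3,:3].T; o=P[:3,3]
    return o+r*((z-o[2])/r[:,2])[:,None]
def cloud(d):
    h,w=d["range_z"].shape; v,u=np.mgrid[:h,:w]
    p=cv2.undistortPoints(np.float32(np.c_[u.ravel(),v.ravel()]).reshape(-1,1,2),np.array(d["mtx"]),np.array(d["dist"])).reshape(-1,2)
    z=d["range_z"].ravel(); P=np.array(d["pose"])
    return ((np.c_[p,np.ones(len(p))]*z[:,None])@P[:3,:3].T+P[:3,3]).reshape(h,w,3)
E
python3 - <<'E'
from h import *
s=sense(); print(s)
for n in("top","scene"):
    d=snap(n); cv2.imwrite(f"pics/{n}.png",d["image"]); print(n,np.round(d["pose"],3).tolist())
E
```

```text
pics
{'t': 0.0, 'q': array([-1.48249028e+00,  5.28498564e-01,  1.43392072e+00, -7.27042337e-06,
        1.18142526e+00, -1.78491007e-01]), 'qd': array([ 0.00103277,  0.00059373,  0.00043086,  0.00168771, -0.00131865,
        0.00099813]), 'tau': array([-8.24470135e-04, -4.42353487e+01, -1.78024185e+01, -2.28643626e-04,
        8.46963987e-03,  1.21415718e-05]), 'tcp_pos': array([ 0.16474646, -0.60217281,  0.24730784]), 'tool_rot': array([ 9.91114791e-01,  1.33004526e-01,  4.73962475e-05, -1.12495060e-03]), 'force': array([ 0.12301963, -0.52145223,  0.45021743]), 'ft_torque': array([-0.02594996, -0.0044728 ,  0.05403553]), 'gripper_force': 0.0, 'finger_gap': 0.9982893150503467}
top [[-0.012, -0.988, 0.154, 0.496], [-1.0, 0.014, 0.007, 0.109], [-0.009, -0.154, -0.988, 0.905], [0.0, 0.0, 0.0, 1.0]]
scene [[-0.628, -0.488, 0.605, 0.066], [-0.778, 0.384, -0.497, 0.547], [0.01, -0.783, -0.622, 0.643], [0.0, 0.0, 0.0, 1.0]]
```

View pics/top.png

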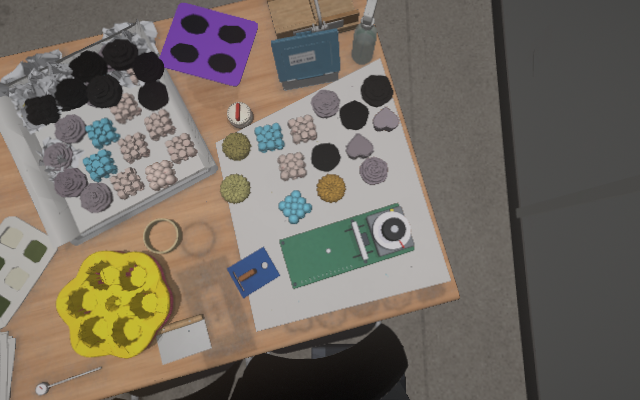

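Top view: slicer at about (346,246), wheel hub (393,229), red pointer (402,245), pin (328,250), plate (253,272) with its hole at (264,265).

Run:
```python
from h import *
d=snap("top"); im=d["image"]; hsv=cv2.cvtColor(im,cv2.COLOR_BGR2HSV); C=cloud(d)
def m(lo,hi,box,name,z):
    k=cv2.inRange(hsv,lo,hi); b=np.zeros_like(k); x0,y0,x1,y1=box; b[y0:y1,x0:x1]=k[y0:y1,x0:x1]
    cs=cv2.findContours(b,cv2.RETR_EXTERNAL,cv2.CHAIN_APPROX_NONE)[0]; c=max(cs,key=cv2.contourArea) if len(cs) else None
    pts=np.argwhere(b>0)[:,::-1]; W=onplane(d,pts,z)[:,:2]; r=cv2.minAreaRect(np.float32(onplane(d,c.reshape(-1,2),z)[:,:2]))
    print(name,len(pts),"rect",np.round(r[0],4),np.round(r[1],4),r[2],"mean",W.mean(0).round(4)); return b
g=m((65,80,30),(90,255,160),(270,195,430,295),"bed",0.014)
m((105,120,40),(125,255,200),(220,240,285,305),"plate",0.005)
m((0,120,120),(8,255,255),(360,200,420,262),"red",0.05)
m((22,120,120),(35,255,255),(360,195,420,262),"yellow",0.05)
for n,(u,v) in dict(hub=(393,229),flange=(382,222),house=(408,250),pin=(328,250),bed=(300,260),plate=(265,282),handle=(245,275),fence=(360,241)).items():
    print(n,np.nanmedian(C[v-1:v+2,u-1:u+2].reshape(-1,3),0).round(4))
a=cv2.resize(im[195:305,220:430],None,fx=3.8,fy=3.8,interpolation=cv2.INTER_CUBIC); cv2.imwrite("pics/topz.png",a)
```

```text
bed 3996 rect [0.5312 0.0647] [0.1157 0.2941] 16.808889389038086 mean [0.5182 0.1073]
plate 1136 rect [0.4718 0.2841] [0.0764 0.0974] 30.45125389099121 mean [0.4725 0.282 ]
red 4 rect [ 0.5247 -0.0613] [0.0022 0.    ] 177.3712921142578 mean [ 0.5292 -0.0587]
yellow 6 rect [ 0.609  -0.0378] [0.0046 0.0023] 89.23673248291016 mean [ 0.609  -0.0378]
hub [ 0.5612 -0.0334  0.0906]
flange [ 0.5795 -0.0147  0.0587]
house [ 0.5176 -0.0799  0.0136]
pin [0.5197 0.1074 0.0185]
bed [0.4974 0.1734 0.0136]
plate [0.4477 0.2561 0.0057]
handle [0.4654 0.2974 0.0343]
fence [0.5381 0.0349 0.0486]
```

View pics/topz.png

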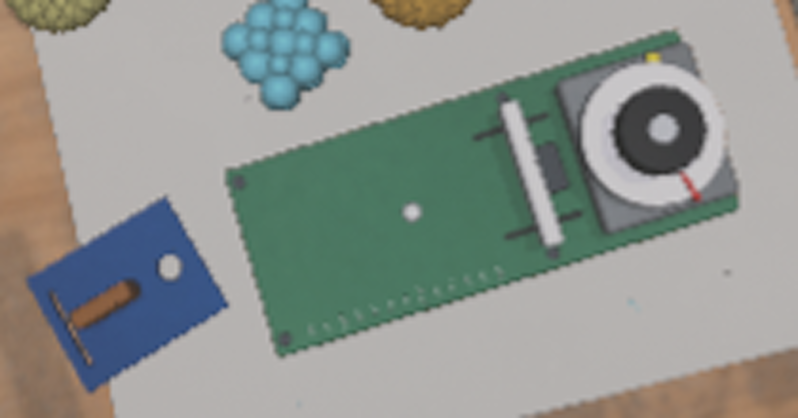

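```bash
python3 -m crank '[{"dp":[0.66,0.95,0],"angular":[0,0,0]},{"dp":[0.66,0.95,0],"angular":[0,0,0]},{"dp":[0.66,0.95,0],"angular":[0,0,0]},{"dp":[0.66,0.95,0],"angular":[0,0,0]},{"dp":[0.66,0.95,0],"angular":[0,0,0]},{"dp":[0.66,0.95,0],"angular":[0,0,0]},{"dp":[0.66,0.95,0],"angular":[0,0,0]},{"dp":[0.66,0.95,0],"angular":[0,0,0]},{"dp":[0.66,0.95,0],"angular":[0,0,0]},{"dp":[0.66,0.95,0],"angular":[0,0,0]},{"dp":[0.66,0.95,0],"angular":[0,0,0]},{"dp":[0.66,0.95,0],"angular":[0,0,0]},{"dp":[0.66,0.95,0],"angular":[0,0,0]},{"dp":[0.66,0.95,0],"angular":[0,0,0]},{"dp":[0.66,0.95,0],"angular":[0,0,0]},{"dp":[0.66,0.95,0],"angular":[0,0,0]},{"dp":[0.66,0.95,0],"angular":[0,0,0]},{"dp":[0.66,0.95,0],"angular":[0,0,0]},{"dp":[0.66,0.95,0],"angular":[0,0,0]},{"dp":[0.66,0.94,0],"angular":[0,0,0]}]' 0
python3 - <<'E'
from h import *
d=snap("wrist"); cv2.imwrite("pics/w1.png",d["image"]); np.save("w1.npy",d,allow_pickle=True)
s=sense();print(s["q"].round(3),s["tcp_pos"],np.round(d["mount"],3).tolist())
E
```

```text
t: 2.15
tcp_pos: [0.5613, -0.0318, 0.2481]
tool_rot: [0.991, 0.133, -0.0, -0.0]
force: [0.3, -0.2, 0.4]
finger_gap: 0.999
gripper_force: 0.0
[-0.249  0.445  1.588  0.005  1.105  1.05 ] [ 0.56430068 -0.02796675  0.24831988] [[0.0, -0.948, -0.317, 0.082], [1.0, -0.0, 0.0, -0.0], [-0.0, -0.317, 0.948, -0.125], [0.0, 0.0, 0.0, 1.0]]
```

View pics/w1.png

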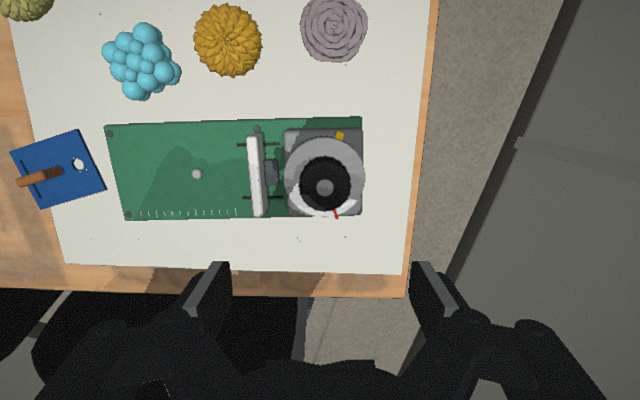

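Wrist view: hub (325,185), red pointer (337,214), yellow mark (340,135), pin (197,174), plate hole (78,164).

```bash
cat > meas.py <<'E'
from h import *
def wheel(n,box,zf=0.0587,zh=0.0906,show=None):
    d=snap(n); im=d["image"]; hsv=cv2.cvtColor(im,cv2.COLOR_BGR2HSV); x0,y0,x1,y1=box
    def px(lo,hi):
        k=cv2.inRange(hsv,lo,hi)
        p=np.argwhere(k[y0:y1,x0:x1]>0)[:,::-1]; return p+[x0,y0]
    rd=np.r_[px((0,130,90),(7,255,255)),px((173,130,90),(180,255,255))]
    ye=px((20,130,100),(33,255,255))
    k=cv2.inRange(hsv,(0,0,0),(180,120,60))[y0:y1,x0:x1]
    k=cv2.morphologyEx(k,cv2.MORPH_OPEN,np.ones((3,3)))
    c=max(cv2.findContours(k,cv2.RETR_EXTERNAL,cv2.CHAIN_APPROX_NONE)[0],key=cv2.contourArea).reshape(-1,2)+[x0,y0]
    hubc=cv2.minEnclosingCircle(np.float32(onplane(d,c,zh)[:,:2]))
    R_,Y_=onplane(d,rd,zf)[:,:2],onplane(d,ye,zf-0.004)[:,:2]
    print(n,"hub",np.round(hubc[0],4),hubc[1],"red",len(rd),R_.mean(0).round(4),"yel",len(ye),Y_.mean(0).round(4))
    return hubc[0],R_,Y_
E
python3 - <<'E'
from meas import *
H=np.array([.5615,-.0348])
for n,b in(("wrist",(275,120,375,230)),("top",(365,198,425,262))):
    h,r,y=wheel(n,b)
    for q in(r,y):
        v=q-H; print(np.degrees(np.arctan2(v[:,1],v[:,0]).mean()) if n else 0, np.degrees(np.arctan2(*v.mean(0)[::-1])), np.linalg.norm(v,axis=1).max())
d=snap("wrist");C=cloud(d)
p=C[120:230,275:375].reshape(-1,3)
t=p[(p[:,2]>.087)&(p[:,2]<.094)]; print("hubtop",len(t),cv2.minEnclosingCircle(np.float32(t[:,:2])),t.mean(0))
f=p[(p[:,2]>.055)&(p[:,2]<.063)]; print("flange",len(f),cv2.minEnclosingCircle(np.float32(f[:,:2])),np.median(f,0))
print(sense()["tcp_pos"],sense()["q"].round(3))
E
```

```text
wrist hub [ 0.5664 -0.0338] 0.02627129852771759 red 22 [ 0.5285 -0.0574] yel 59 [ 0.6099 -0.0378]
-145.54288316507248 -145.5476522786301 0.04454760336906926
-3.549333356216576 -3.5462439292732304 0.052173940712906285Traceback (most recent call last):
  File "<stdin>", line 4, in <module>
  File "meas.py", line 13, in wheel
    R_,Y_=onplane(d,rd,zf)[:,:2],onplane(d,ye,zf-0.004)[:,:2]
          ~~~~~~~^^^^^^^^^
  File "h.py", line 11, in onplane
    p=cv2.undistortPoints(np.float32(uv).reshape(-1,1,2),np.array(d["mtx"]),np.array(d["dist"])).reshape(-1,2)
      ~~~~~~~~~~~~~~~~~~~^^^^^^^^^^^^^^^^^^^^^^^^^^^^^^^^^^^^^^^^^^^^^^^^^^^^^^^^^^^^^^^^^^^^^^^
cv2.error: OpenCV(4.12.0) /io/opencv/modules/calib3d/src/undistort.dispatch.cpp:347: error: (-215:Assertion failed) CV_IS_MAT(_src) && CV_IS_MAT(_dst) && (_src->rows == 1 || _src->cols == 1) && (_dst->rows == 1 || _dst->cols == 1) && _src->cols + _src->rows - 1 == _dst->rows + _dst->cols - 1 && (CV_MAT_TYPE(_src->type) == CV_32FC2 || CV_MAT_TYPE(_src->type) == CV_64FC2) && (CV_MAT_TYPE(_dst->type) == CV_32FC2 || CV_MAT_TYPE(_dst->type) == CV_64FC2) in function 'cvUndistortPointsInternal'
```

Run:
```python
from meas import *
d=snap("wrist");C=cloud(d)
p=C[120:230,275:375].reshape(-1,3)
def circ(p,lab):
    h=cv2.convexHull(np.float32(p[:,:2]*1000)).reshape(-1,2)
    A=np.c_[2*h,np.ones(len(h))]; s=np.linalg.lstsq(A,(h**2).sum(1),rcond=None)[0]
    print(lab,len(p),s[:2],np.sqrt(s[2]+s[0]**2+s[1]**2),np.median(p,0).round(4))
circ(p[(p[:,2]>.087)&(p[:,2]<.094)],"hub"); circ(p[(p[:,2]>.055)&(p[:,2]<.063)],"flange")
hsv=cv2.cvtColor(d["image"],cv2.COLOR_BGR2HSV)
for nm,lo,hi in(("yel",(20,130,100),(33,255,255)),("red",(0,130,90),(7,255,255))):
    k=cv2.inRange(hsv,lo,hi)[120:230,275:375].ravel()>0; print(nm,p[k].round(4).tolist()[::4])
print(sense()["tcp_pos"],sense()["q"].round(3))
```

```text
hub 2024 [563.51715461 -35.55619263] 24.503223601297755 [ 0.5643 -0.0352  0.0889]
flange 2777 [562.78658042 -35.92453357] 42.821248284591434 [ 0.576  -0.0308  0.0568]
yel [[0.6118, -0.0357, 0.037], [0.6122, -0.0373, 0.0457], [0.6109, -0.0366, 0.0458], [0.6121, -0.0405, 0.0469], [0.6099, -0.0369, 0.0459], [0.611, -0.0409, 0.0454], [0.6091, -0.0371, 0.0468], [0.6101, -0.0411, 0.0463], [0.6077, -0.0365, 0.0459], [0.609, -0.0403, 0.0479], [0.6065, -0.0357, 0.0467], [0.6076, -0.0397, 0.0467], [0.606, -0.0369, 0.0482], [0.607, -0.0409, 0.0475], [0.606, -0.0412, 0.0471]]
red [[0.5419, -0.0497, 0.0853], [0.5316, -0.0561, 0.0567], [0.5296, -0.0567, 0.0575], [0.5275, -0.0584, 0.0571], [0.5273, -0.0595, 0.0588], [0.5235, -0.0597, 0.0553]]
[ 0.56060763 -0.03250012  0.24786871] [-0.257  0.443  1.594 -0.     1.106  1.046]
```

```bash
python3 -m crank '[{"dp":[0.08,-0.1,-0.7],"angular":[0,0,0]},{"dp":[0,0,-0.9],"angular":[0,0,0]},{"dp":[0,0,-0.9],"angular":[0,0,0]},{"dp":[0,0,-0.9],"angular":[0,0,0]},{"dp":[0,0,-0.8],"angular":[0,0,0]},{"dp":[0,0,-0.6],"angular":[0,0,0]},{"dp":[0,0,-0.4],"angular":[0,0,0]},{"dp":[0,0,-0.3],"angular":[0,0,0]},{"dp":[0,0,-0.1],"angular":[0,0,0]},{"dp":[0,0,0],"angular":[0,0,0]}]' 0
python3 -m crank '[{"dp":[0,0,0],"angular":[0,0,0]},{"dp":[0,0,0],"angular":[0,0,0]},{"dp":[0,0,0],"angular":[0,0,0]},{"dp":[0,0,0],"angular":[0,0,0]},{"dp":[0,0,0],"angular":[0,0,0]},{"dp":[0,0,0],"angular":[0,0,0]},{"dp":[0,0,0],"angular":[0,0,0]}]' 1 50
```

```text
t: 3.35
tcp_pos: [0.5633, -0.0365, 0.0804]
tool_rot: [0.991, 0.133, 0.0, 0.0]
force: [0.6, 0.2, 0.3]
finger_gap: 0.996
gripper_force: 0.0
t: 4.05
tcp_pos: [0.5634, -0.0355, 0.0815]
tool_rot: [0.991, 0.133, 0.001, -0.0]
force: [-0.6, 2.3, 5.1]
finger_gap: 0.568
gripper_force: 51.3
```

```bash
python3 -m crank '[{"dp":[0,0,0.05],"angular":[0,0,4]},{"dp":[0,0,0],"angular":[0,0,8]},{"dp":[0,0,0],"angular":[0,0,8]},{"dp":[0,0,0],"angular":[0,0,8]},{"dp":[0,0,0],"angular":[0,0,8]},{"dp":[0,0,0],"angular":[0,0,8]},{"dp":[0,0,0],"angular":[0,0,8]},{"dp":[0,0,0],"angular":[0,0,8]},{"dp":[0,0,0],"angular":[0,0,8]},{"dp":[0,0,0],"angular":[0,0,8]},{"dp":[0,0,0],"angular":[0,0,8]},{"dp":[0,0,0],"angular":[0,0,8]},{"dp":[0,0,0],"angular":[0,0,8]},{"dp":[0,0,0],"angular":[0,0,8]},{"dp":[0,0,0],"angular":[0,0,8]},{"dp":[0,0,0],"angular":[0,0,8]},{"dp":[0,0,0],"angular":[0,0,8]},{"dp":[0,0,0],"angular":[0,0,8]},{"dp":[0,0,0],"angular":[0,0,0]},{"dp":[0,0,0],"angular":[0,0,0]}]'
python3 - <<'E'
from h import *
s=sense(); q=s["tool_rot"]; print(np.degrees(2*np.arctan2(q[1],q[0])),s["q"].round(2),s["ft_torque"])
a=snap("wrist")["image"]; b=snap("scene")["image"]; cv2.imwrite("pics/w2.png",np.hstack([cv2.resize(a,(400,250)),cv2.resize(b,(400,250))]))
E
```

```text
t: 6.05
tcp_pos: [0.5619, -0.0354, 0.0816]
tool_rot: [0.215, 0.977, 0.0, -0.002]
force: [-2.6, 3.1, -1.1]
finger_gap: 0.563
gripper_force: 55.3
155.1859668553163 [-0.26  0.69  1.72  0.    0.74 -1.4 ] [0.35046881 0.44080441 0.20713755]
```

View pics/w2.png

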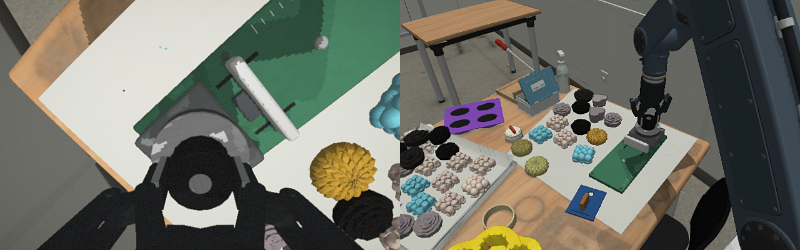

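The hub is in the fingers and the wheel has gone round with the tool (hub at (203,183) in the left half); the mark is hidden behind the gripper. I'll finish the turn, let go, lift and check.

```bash
python3 -m crank '[{"dp":[0,0,0],"angular":[0,0,4.5]},{"dp":[0,0,0],"angular":[0,0,0]},{"dp":[0,0,0],"angular":[0,0,0]}]'
python3 -m crank '[{"dp":[0,0,0],"angular":[0,0,0]},{"dp":[0,0,0],"angular":[0,0,0]},{"dp":[0,0,0],"angular":[0,0,0]},{"dp":[0,0,0],"angular":[0,0,0]},{"dp":[0,0,0],"angular":[0,0,0]},{"dp":[0,0,0.3],"angular":[0,0,0]},{"dp":[0,0,0.9],"angular":[0,0,0]},{"dp":[0,0,1],"angular":[0,0,0]},{"dp":[0,0,1],"angular":[0,0,0]},{"dp":[-1,0,0.5],"angular":[0,0,-8]},{"dp":[-1,0,0.5],"angular":[0,0,-8]},{"dp":[-1,0,0],"angular":[0,0,-8]},{"dp":[-1,0,0],"angular":[0,0,-8]},{"dp":[0,0,0],"angular":[0,0,-8]},{"dp":[0,0,0],"angular":[0,0,-8]},{"dp":[0,0,0],"angular":[0,0,-8]},{"dp":[0,0,0],"angular":[0,0,-8]},{"dp":[0,0,0],"angular":[0,0,-8]},{"dp":[0,0,0],"angular":[0,0,0]},{"dp":[0,0,0],"angular":[0,0,0]}]' 0
python3 - <<'E'
from h import *
a=snap("wrist"); cv2.imwrite("pics/w3.png",a["image"])
b=snap("top"); cv2.imwrite("pics/t3.png",cv2.resize(b["image"][195:305,220:430],None,fx=3.8,fy=3.8))
E
```

```text
t: 6.45
tcp_pos: [0.5618, -0.0355, 0.0816]
tool_rot: [0.176, 0.984, 0.0, -0.002]
force: [-3.6, 3.8, -0.3]
finger_gap: 0.563
gripper_force: 55.4
t: 8.45
tcp_pos: [0.4433, -0.0362, 0.2082]
tool_rot: [0.72, 0.694, 0.0, 0.0]
force: [0.4, -0.5, -0.3]
finger_gap: 1.002
gripper_force: 0.0
```

View pics/w3.png

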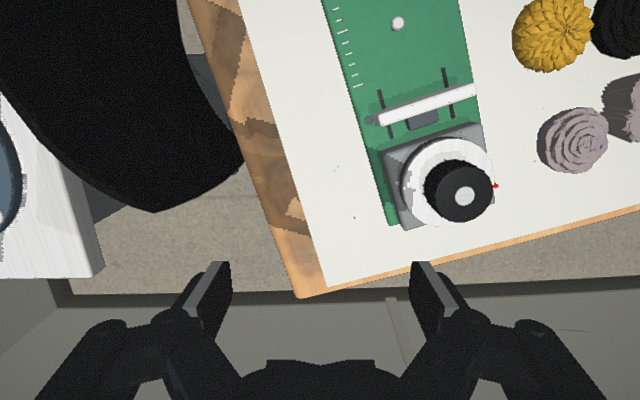

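Wrist view: red pointer tip at (496,185) beyond the hub (465,190), where the yellow mark should be, but the hub hides the mark. I'll measure from above.

Run:
```python
from h import *
b=snap("top"); im=b["image"]; hsv=cv2.cvtColor(im,cv2.COLOR_BGR2HSV)
for n,lo,hi,z in(("red",(0,70,70),(10,255,255),.057),("red2",(170,70,70),(180,255,255),.057),("yel",(18,80,80),(36,255,255),.048)):
    k=cv2.inRange(hsv,lo,hi); k[:200]=0;k[235:]=0;k[:,:365]=0;k[:,425:]=0
    p=np.argwhere(k>0)[:,::-1]
    if len(p): print(n,p.tolist(),onplane(b,p,z)[:,:2].mean(0).round(4))
cv2.imwrite("pics/t3.png",cv2.resize(im[195:265,360:430],None,fx=8,fy=8,interpolation=cv2.INTER_CUBIC))
```

```text
red [[391, 209], [392, 209], [391, 210], [392, 210], [391, 211], [392, 211], [392, 212], [392, 213], [392, 214], [392, 215], [392, 216], [392, 217]] [ 0.6017 -0.0381]
yel [[390, 209]] [ 0.6104 -0.0359]
```

View pics/t3.png

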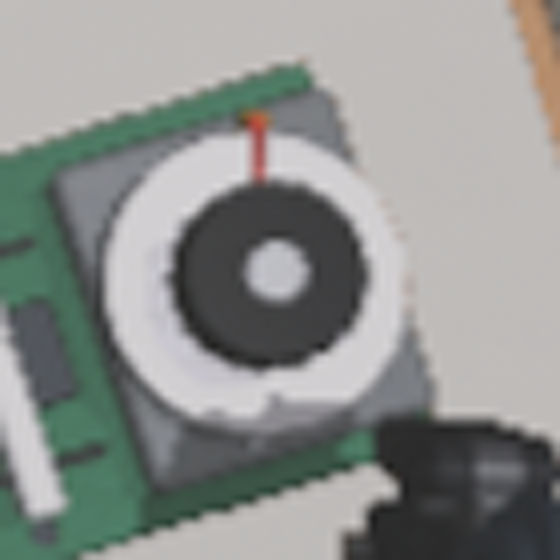

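The red pointer at (258,120) in the 8x crop stands over the yellow tooth, with only a yellow sliver showing at its left edge (250,120). That sliver is what the parallax predicts, and measured alignment is within about 1 mm. Next, the plate.

```bash
python3 -m crank '[{"dp":[0.06,0.92,-0.1],"angular":[0,0,2.7]},{"dp":[0.06,0.92,-0.1],"angular":[0,0,2.7]},{"dp":[0.06,0.92,-0.1],"angular":[0,0,2.7]},{"dp":[0.06,0.92,-0.1],"angular":[0,0,2.7]},{"dp":[0.06,0.92,-0.1],"angular":[0,0,2.7]},{"dp":[0.06,0.92,-0.1],"angular":[0,0,2.7]},{"dp":[0.06,0.92,-0.1],"angular":[0,0,2.7]},{"dp":[0.06,0.92,-0.1],"angular":[0,0,2.7]},{"dp":[0.06,0.92,-0.1],"angular":[0,0,2.7]},{"dp":[0.06,0.92,-0.1],"angular":[0,0,2.7]},{"dp":[0.06,0.92,-0.1],"angular":[0,0,2.7]},{"dp":[0.06,0.92,-0.1],"angular":[0,0,2.7]},{"dp":[0,0,0],"angular":[0,0,0]},{"dp":[0,0,0],"angular":[0,0,0]},{"dp":[0,0,0],"angular":[0,0,0]}]' 0
cat > plate.py <<'E'
from h import *
d=snap("wrist"); s=sense(); q=s["tool_rot"]; im=d["image"]; hsv=cv2.cvtColor(im,cv2.COLOR_BGR2HSV); C=cloud(d)
print("tcp",s["tcp_pos"].round(4),"yaw",np.degrees(2*np.arctan2(q[1],q[0])))
k=cv2.inRange(hsv,(105,120,30),(125,255,255)); cs=cv2.findContours(k,cv2.RETR_EXTERNAL,cv2.CHAIN_APPROX_NONE)[0]
c=max(cs,key=cv2.contourArea).reshape(-1,2); x,y,w,h=cv2.boundingRect(c); print("bbox",x,y,w,h)
r=cv2.minAreaRect(np.float32(onplane(d,c,.005)[:,:2])); print("plate",np.round(r[0],4),np.round(r[1],4),r[2])
p=C[y:y+h,x:x+w].reshape(-1,3); t=p[(p[:,2]>.031)&(p[:,2]<.038)]
r=cv2.minAreaRect(np.float32(t[:,:2])); print("handle top",len(t),np.round(r[0],4),np.round(r[1],4),r[2],np.median(t[:,2]))
cv2.imwrite("pics/w4.png",im)
E
python3 plate.py
```

```text
t: 10.1
tcp_pos: [0.4645, 0.2942, 0.1717]
tool_rot: [0.499, 0.867, -0.001, -0.0]
force: [-0.3, -0.7, 0.1]
finger_gap: 0.998
gripper_force: 0.0
tcp [0.4646 0.2941 0.1718] yaw 120.13068009210191
bbox 281 146 84 97
plate [0.4721 0.2859] [0.0783 0.0986] 30.213388442993164
handle top 533 [0.4662 0.2966] [0.0108 0.0389] 30.42381477355957 0.0329331338883771
```

View pics/w4.png

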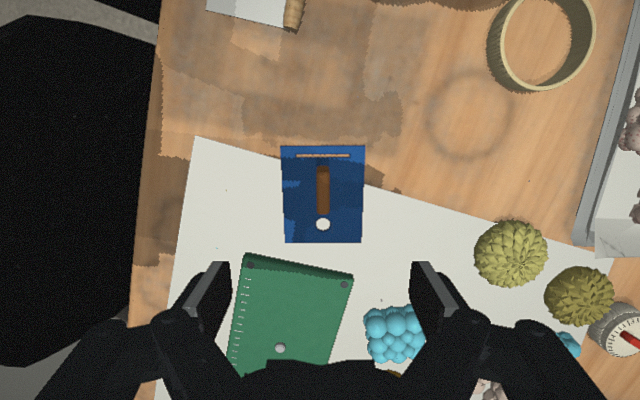

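Wrist view: plate at (323,195), handle (323,190), hole (323,224), with the fingers clear of everything. Descend and grip.

```bash
python3 -m crank '[{"dp":[0.05,0.07,-0.6],"angular":[0,0,0.3]},{"dp":[0,0,-0.9],"angular":[0,0,0]},{"dp":[0,0,-0.9],"angular":[0,0,0]},{"dp":[0,0,-0.9],"angular":[0,0,0]},{"dp":[0,0,-0.7],"angular":[0,0,0]},{"dp":[0,0,-0.5],"angular":[0,0,0]},{"dp":[0,0,-0.34],"angular":[0,0,0]},{"dp":[0,0,0],"angular":[0,0,0]},{"dp":[0,0,0],"angular":[0,0,0]}]' 0
python3 -m crank '[{"dp":[0,0,0],"angular":[0,0,0]},{"dp":[0,0,0],"angular":[0,0,0]},{"dp":[0,0,0],"angular":[0,0,0]},{"dp":[0,0,0],"angular":[0,0,0]},{"dp":[0,0,0],"angular":[0,0,0]},{"dp":[0,0,0],"angular":[0,0,0]},{"dp":[0,0,0],"angular":[0,0,0]},{"dp":[0,0,0],"angular":[0,0,0]},{"dp":[0,0,0],"angular":[0,0,0]}]' 1 50
python3 -m crank '[{"dp":[0,0,0.3],"angular":[0,0,0]},{"dp":[0,0,0.8],"angular":[0,0,0]},{"dp":[0,0,0.8],"angular":[0,0,0]},{"dp":[0,0,0.4],"angular":[0,0,0]},{"dp":[0,0,0],"angular":[0,0,0]},{"dp":[0,0,0],"angular":[0,0,0]},{"dp":[0,0,0],"angular":[0,0,0]}]'
python3 - <<'E'
from h import *
d=snap("wrist"); s=sense(); q=s["tool_rot"]; print(s["tcp_pos"],np.degrees(2*np.arctan2(q[1],q[0])))
cv2.imwrite("pics/w5.png",d["image"]); C=cloud(d)
hsv=cv2.cvtColor(d["image"],cv2.COLOR_BGR2HSV); k=cv2.inRange(hsv,(105,120,30),(125,255,255))>0
k[:,:200]=0;k[:,450:]=0
p=C[k]; p=p[(p[:,2]>.04)&(p[:,2]<.12)]; A=np.c_[p[:,:2]-p[:,:2].mean(0),np.ones(len(p))]
print(len(p),"plane",np.linalg.lstsq(A,p[:,2],rcond=None)[0], cv2.minAreaRect(np.float32(p[:,:2])))
E
```

```text
t: 11.05
tcp_pos: [0.4667, 0.2968, 0.027]
tool_rot: [0.497, 0.868, 0.0, 0.0]
force: [-0.5, -0.0, 0.7]
finger_gap: 1.002
gripper_force: 0.0
t: 11.95
tcp_pos: [0.4665, 0.2973, 0.027]
tool_rot: [0.496, 0.868, 0.0, 0.0]
force: [-0.0, 0.5, 5.8]
finger_gap: 0.128
gripper_force: 50.3
t: 12.65
tcp_pos: [0.4655, 0.2968, 0.0945]
tool_rot: [0.496, 0.868, -0.001, -0.001]
force: [0.0, -0.7, -1.8]
finger_gap: 0.128
gripper_force: 49.5
[0.46550654 0.29679192 0.09446384] 120.485587536517
10660 plane [-0.00281344 -0.00352735  0.07153198] ((0.471984326839447, 0.2859613001346588), (0.07928191125392914, 0.10020791739225388), 30.24427604675293)
```

View pics/w5.png

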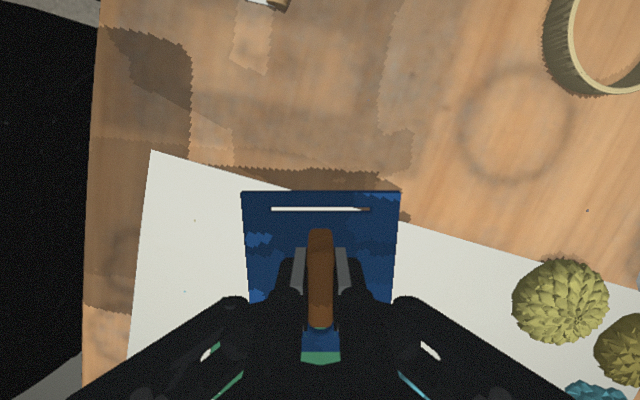

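Wrist view: the plate is held level; handle at (320,275), slot (320,209). Now locate the pin with the top and scene cameras.

```bash
cat > pin.py <<'E'
from h import *
def run():
  for n in("top","scene"):
    d=snap(n); P=np.array(d["pose"]); T=np.linalg.inv(P)
    uv=cv2.projectPoints(np.float32([[.5185,.1075,.019]]),cv2.Rodrigues(T[:3,:3])[0],T[:3,3],np.array(d["mtx"]),np.array(d["dist"]))[0].ravel()
    u,v=np.round(uv).astype(int); r=9; hsv=cv2.cvtColor(d["image"],cv2.COLOR_BGR2HSV)[v-r:v+r+1,u-r:u+r+1]
    w=np.clip(110-hsv[...,1].astype(float),0,None)*(hsv[...,2]>90)
    k=(w>0).astype(np.uint8); m=cv2.moments(w.astype(np.float32)); c=np.array([m["m10"],m["m01"]])/m["m00"]+[u-r,v-r]
    print(n,uv.round(1),c.round(2),k.sum(),onplane(d,[c],.0185)[0].round(4))
    hs=cv2.cvtColor(d["image"],cv2.COLOR_BGR2HSV); g=cv2.inRange(hs,(65,80,30),(90,255,160))
    cc=max(cv2.findContours(g,cv2.RETR_EXTERNAL,cv2.CHAIN_APPROX_NONE)[0],key=cv2.contourArea).reshape(-1,2)
    print("  green",cv2.minAreaRect(np.float32(onplane(d,cc,.014)[:,:2])))
    b=cv2.inRange(hs,(105,120,40),(125,255,200)); b[:150]=0
    s=sense(); cc=[x for x in cv2.findContours(b,cv2.RETR_EXTERNAL,cv2.CHAIN_APPROX_NONE)[0] if cv2.contourArea(x)>80]
    for x in cc:
        W=onplane(d,x.reshape(-1,2),s["tcp_pos"][2]-.0225)[:,:2]; q=cv2.minAreaRect(np.float32(W)); print("  blue",cv2.contourArea(x),q)
    cv2.imwrite(f"pics/pin_{n}.png",cv2.resize(d["image"][v-40:v+40,u-60:u+60],None,fx=6,fy=6))
if __name__=="__main__": run()
E
python3 pin.py
```

```text
top [328.  250.5] [328.04 250.76] 361 [0.5179 0.1074 0.0185]
  green ((0.5312650799751282, 0.06483262032270432), (0.11569344252347946, 0.2943820655345917), 16.822084426879883)
scene [357.7 256.6] [357.76 256.4 ] 34 [0.5192 0.1066 0.0185]
  green ((0.5297324657440186, 0.06679108738899231), (0.12011826038360596, 0.30273550748825073), 16.855985641479492)
  blue 1229.5 ((0.471575528383255, 0.2840767502784729), (0.07950551807880402, 0.10094278305768967), 30.8551025390625)
```

```bash
python3 -m crank '[{"dp":[0.18,-0.66,0],"angular":[0,0,-1.7]},{"dp":[0.18,-0.66,0],"angular":[0,0,-1.7]},{"dp":[0.18,-0.66,0],"angular":[0,0,-1.7]},{"dp":[0.19,-0.66,0],"angular":[0,0,-1.7]},{"dp":[0.19,-0.66,0],"angular":[0,0,-1.7]},{"dp":[0.19,-0.66,0],"angular":[0,0,-1.7]},{"dp":[0.18,-0.66,0],"angular":[0,0,-1.7]},{"dp":[0.18,-0.65,0],"angular":[0,0,-1.6]},{"dp":[0,0,-0.4],"angular":[0,0,0]},{"dp":[0,0,-0.5],"angular":[0,0,0]},{"dp":[0,0,-0.4],"angular":[0,0,0]},{"dp":[0,0,-0.1],"angular":[0,0,0]},{"dp":[0,0,0],"angular":[0,0,0]},{"dp":[0,0,0],"angular":[0,0,0]},{"dp":[0,0,0],"angular":[0,0,0]}]'
python3 - <<'E'
from h import *
s=sense(); q=s["tool_rot"]; print(s["tcp_pos"],np.degrees(2*np.arctan2(q[1],q[0])),s["force"])
d=snap("wrist"); cv2.imwrite("pics/w6.png",d["image"]); C=cloud(d)
hsv=cv2.cvtColor(d["image"],cv2.COLOR_BGR2HSV); k=cv2.inRange(hsv,(105,120,30),(125,255,255))>0; k[:,:200]=0;k[:,450:]=0
p=C[k]; p=p[(p[:,2]>.015)&(p[:,2]<.05)]; print(np.median(p[:,2]),cv2.minAreaRect(np.float32(p[:,:2])))
g=cv2.inRange(hsv,(65,80,30),(90,255,200))>0; p=C[g]; p=p[(p[:,2]>.008)&(p[:,2]<.02)]; print("bed",np.median(p[:,2]))
E
python3 pin.py | grep -v green
```

```text
t: 14.3
tcp_pos: [0.5107, 0.1393, 0.0541]
tool_rot: [0.595, 0.804, 0.0, 0.0]
force: [-0.1, 0.1, -0.6]
finger_gap: 0.131
gripper_force: 49.4
[0.51073965 0.13930714 0.05406622] 107.01071757347769 [-0.14102307  0.06198285 -0.58337232]
0.030970890736504275 ((0.5145736932754517, 0.12727583944797516), (0.07991479337215424, 0.10071626305580139), 16.90087127685547)
bed 0.01289697898180564
top [328.  250.5] [325.31 250.74] 255 [0.5181 0.1137 0.0185]
scene [357.7 256.6] [350. 251.] 1 [0.54   0.1086 0.0185]
  blue 936.0 ((0.5142696499824524, 0.1251312494277954), (0.08046293258666992, 0.10190609097480774), 16.658565521240234)
```

View pics/w6.png

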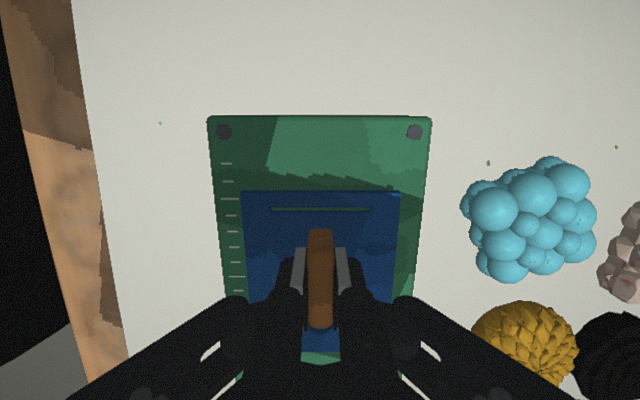

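Run:
```python
from h import *
d=snap("wrist"); hsv=cv2.cvtColor(d["image"],cv2.COLOR_BGR2HSV)
a=np.radians(16.83); ex=np.array([np.cos(a),np.sin(a)]); ey=np.array([-ex[1],ex[0]])
for n,lo,hi,z,rows in(("bed",(65,80,30),(90,255,200),.014,range(125,285,8)),("plate",(105,120,30),(125,255,255),.031,range(200,285,8))):
    k=cv2.inRange(hsv,lo,hi)>0; L=[];Rr=[]
    for v in rows:
        u=np.where(k[v,195:450])[0]+195
        if len(u): L.append((u[0]-.5,v)); Rr.append((u[-1]+.5,v))
    l=onplane(d,L,z)[:,:2]@ex; r=onplane(d,Rr,z)[:,:2]@ex
    print(n,np.median(l),np.median(r),"mid",(np.median(l)+np.median(r))/2,"w",np.median(r)-np.median(l), np.polyfit(onplane(d,L,z)[:,:2]@ey,l,1)[0],np.polyfit(onplane(d,Rr,z)[:,:2]@ey,r,1)[0])
k=cv2.inRange(hsv,(65,80,30),(90,255,200))>0; c=np.where(k[100:190,320])[0][0]+100; print("bed end y",onplane(d,[(320,c-.5)],.014)[0,:2]@ey)
k=cv2.inRange(hsv,(105,120,30),(125,255,255))>0; c=np.where(k[170:260,270])[0][0]+170; print("plate end y",onplane(d,[(270,c-.5)],.031)[0,:2]@ey)
```

```text
bed 0.4707735857369938 0.5866306780456654 mid 0.5287021318913296 w 0.11585709230867158 0.004488125036534685 0.00315416972385816
plate 0.48968959167452575 0.5690233754734132 mid 0.5293564835739695 w 0.07933378379888745 0.0026292690908722442 -0.005113526243575811
bed end y 0.05817775359456079
plate end y 0.02317712629229776
```

```bash
python3 -m crank '[{"dp":[-0.02,-0.007,-0.07],"angular":[0,0,0]},{"dp":[0,0,-0.05],"angular":[0,0,0]},{"dp":[0,0,-0.05],"angular":[0,0,0]},{"dp":[0,0,-0.03],"angular":[0,0,0]},{"dp":[0,0,0],"angular":[0,0,0]},{"dp":[0,0,0],"angular":[0,0,0]}]'
python3 -m crank '[{"dp":[0,0,-0.04],"angular":[0,0,0]},{"dp":[0,0,-0.03],"angular":[0,0,0]},{"dp":[0,0,0],"angular":[0,0,0]},{"dp":[0,0,0],"angular":[0,0,0]}]'
```

```text
t: 15.1
tcp_pos: [0.5098, 0.1388, 0.0475]
tool_rot: [0.595, 0.804, -0.0, -0.0]
force: [-0.1, 0.2, -2.3]
finger_gap: 0.128
gripper_force: 49.4
t: 15.5
tcp_pos: [0.5099, 0.1389, 0.0459]
tool_rot: [0.595, 0.804, 0.0, 0.0]
force: [-0.5, 0.6, 2.7]
finger_gap: 0.127
gripper_force: 50.1
```

```bash
python3 -m crank '[{"dp":[-0.0145,0.048,-0.02],"angular":[0,0,0]},{"dp":[-0.0145,0.048,0],"angular":[0,0,0]},{"dp":[-0.0145,0.048,0],"angular":[0,0,0]},{"dp":[-0.0145,0.048,0],"angular":[0,0,0]},{"dp":[-0.0145,0.048,0],"angular":[0,0,0]},{"dp":[0,0,0],"angular":[0,0,0]}]'
python3 -m crank '[{"dp":[-0.01,0.032,0],"angular":[0,0,0]},{"dp":[-0.01,0.032,0],"angular":[0,0,0]},{"dp":[0,0,0],"angular":[0,0,0]}]'
```

```text
t: 16.1
tcp_pos: [0.5088, 0.146, 0.0454]
tool_rot: [0.595, 0.804, 0.001, 0.001]
force: [1.4, -2.4, 5.0]
finger_gap: 0.134
gripper_force: 50.4
t: 16.4
tcp_pos: [0.5056, 0.1485, 0.0442]
tool_rot: [0.595, 0.804, -0.001, -0.001]
force: [0.3, 0.6, -1.7]
finger_gap: 0.124
gripper_force: 49.5
```

```bash
python3 -m crank '[{"dp":[0,0,-0.05],"angular":[0,0,0]},{"dp":[0,0,-0.05],"angular":[0,0,0]},{"dp":[0,0,0],"angular":[0,0,0]},{"dp":[0,0,0],"angular":[0,0,0]}]'
```

```text
t: 16.8
tcp_pos: [0.5065, 0.1481, 0.0416]
tool_rot: [0.595, 0.804, -0.0, -0.001]
force: [0.5, 0.2, -2.0]
finger_gap: 0.13
gripper_force: 49.5
```

Dropped with no resistance, so the hole is over the pin. Press a little more, then release and lift.

```bash
python3 -m crank '[{"dp":[0,0,-0.04],"angular":[0,0,0]},{"dp":[0,0,-0.03],"angular":[0,0,0]},{"dp":[0,0,0],"angular":[0,0,0]},{"dp":[0,0,0],"angular":[0,0,0]}]'
```

```text
t: 17.2
tcp_pos: [0.5069, 0.1481, 0.041]
tool_rot: [0.595, 0.804, 0.0, 0.0]
force: [-1.9, 0.8, 8.2]
finger_gap: 0.133
gripper_force: 50.8
```

```bash
python3 -m crank '[{"dp":[0,0,0],"angular":[0,0,0]},{"dp":[0,0,0],"angular":[0,0,0]},{"dp":[0,0,0],"angular":[0,0,0]},{"dp":[0,0,0],"angular":[0,0,0]},{"dp":[0,0,0],"angular":[0,0,0]},{"dp":[0,0,0.2],"angular":[0,0,0]},{"dp":[0,0,0.5],"angular":[0,0,0]},{"dp":[0,0,0.8],"angular":[0,0,0]},{"dp":[0,0,1],"angular":[0,0,0]},{"dp":[0,0,1],"angular":[0,0,0]},{"dp":[0,0.8,0.9],"angular":[0,0,0]},{"dp":[0,1,0.5],"angular":[0,0,0]},{"dp":[-0.3,1,0],"angular":[0,0,0]},{"dp":[-0.3,1,0],"angular":[0,0,0]},{"dp":[-0.3,1,0],"angular":[0,0,0]},{"dp":[-0.3,1,0],"angular":[0,0,0]},{"dp":[0,0.5,0],"angular":[0,0,0]},{"dp":[0,0,0],"angular":[0,0,0]},{"dp":[0,0,0],"angular":[0,0,0]}]' 0
python3 - <<'E'
from h import *
d=snap("top"); im=d["image"]; hsv=cv2.cvtColor(im,cv2.COLOR_BGR2HSV); C=cloud(d)
b=cv2.inRange(hsv,(105,120,40),(125,255,200)); b[:150]=0
for x in cv2.findContours(b,cv2.RETR_EXTERNAL,cv2.CHAIN_APPROX_NONE)[0]:
    if cv2.contourArea(x)>150: print(cv2.minAreaRect(np.float32(onplane(d,x.reshape(-1,2),.019)[:,:2])))
p=C[b>0]; p=p[(p[:,2]<.05)&(abs(p[:,1]-.13)<.08)]; A=np.c_[p[:,:2]-p[:,:2].mean(0),np.ones(len(p))]; print(len(p),np.linalg.lstsq(A,p[:,2],rcond=None)[0])
cv2.imwrite("pics/t7.png",cv2.resize(im[185:300,255:435],None,fx=4.4,fy=4.4,interpolation=cv2.INTER_CUBIC))
E
```

```text
t: 19.1
tcp_pos: [0.4713, 0.3363, 0.1868]
tool_rot: [0.595, 0.804, -0.0, 0.0]
force: [-0.1, -0.6, -0.4]
finger_gap: 1.003
gripper_force: 0.0
((0.5102059245109558, 0.13484200835227966), (0.07851722091436386, 0.09880530834197998), 16.966257095336914)
1232 [-0.00385902  0.00010669  0.0184993 ]
```

View pics/t7.png

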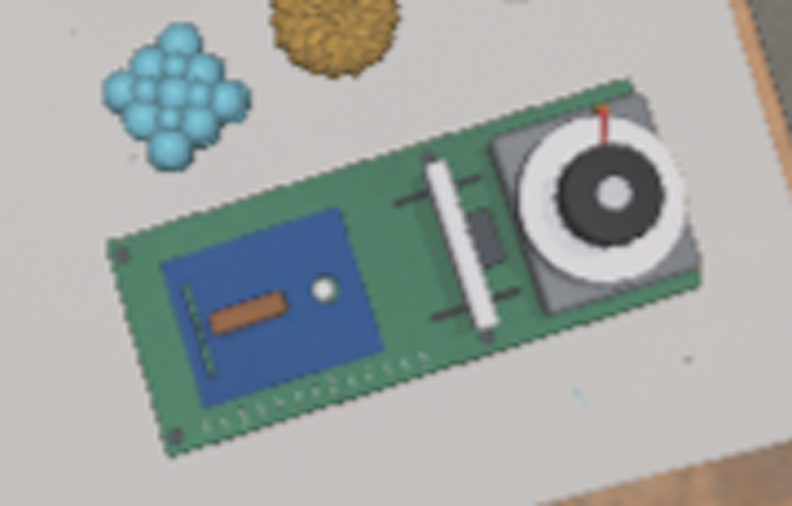

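The plate lies flat and square on the bed with the pin inside its hole at (324,289), the handle (248,312) faces away from the wheel, and the pointer (603,112) is on the mark. Handing in.

```bash
python3 -c "
from station import order; print(order.sign_off())"
```

```text
the job is handed in; nothing more can be done
None
```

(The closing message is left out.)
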